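# Find the worn shock mount of the lab balance

### The job

One of the balance's three shock mounts has gone soft. With the fingertips, press the sprung pads down in turn, from the robot's left to its right, until each plainly sinks, feel which is the softest, and then push the tag of that mount all the way down, leaving the other two tags up. Do not pick anything up, and leave the other things on the bench where they are.

Things in the scene. Friction and masses are not known exactly. Their poses are not given: they have to be found in the camera images.
- mount_left: the shock mount at the robot's left (largest y): grey block on a black rubber foot, 128 x 94 mm, flat deck 30 mm above the bench, screwed down. Origin on the bench under the pad's centre; +x points along the block from the pad to the tag, z up. All three look alike
- pad_left_top (a point): centre of the top face of the released round steel pad of mount_left (fixed point, 50 mm above the bench). The pad is 48 mm across, stands on a coil spring, its top 20 mm above the deck, and sinks straight down up to 10 mm when pressed and springs back
- pad_left (a joint): how far the pad of mount_left is pressed down: 0 released, 0.010 m bottomed. Springs are linear from about 1 N at the start of travel; 8 mm takes about 4 N on the softest pad, and 10 to 13 N on the other two
- tag_left_top (a point): centre of the top edge of the tag of mount_left while it is up (fixed point, 46 mm above the bench, 62 mm from the pad's centre). The tag is an upright aluminium blade, 28 mm wide across the block, 8 mm thick, standing 16 mm out of a slot in the deck
- tag_left (a joint): how far the tag of mount_left is pushed down: 0 up, 0.014 m home (2 mm of it still shows). It moves at about 3 N, stays where it is left and cannot be got up again. Only the softest mount's tag can go home; on the others a collar stops it half-way (7 mm), which already counts as spoiling that mount
- mount_middle: the shock mount in the middle: grey block on a black rubber foot, 128 x 94 mm, flat deck 30 mm above the bench, screwed down. Origin on the bench under the pad's centre; +x points along the block from the pad to the tag, z up. All three look alike
- pad_middle_top (a point): centre of the top face of the released round steel pad of mount_middle (fixed point, 50 mm above the bench). The pad is 48 mm across, stands on a coil spring, its top 20 mm above the deck, and sinks straight down up to 10 mm when pressed and springs back
- pad_middle (a joint): how far the pad of mount_middle is pressed down: 0 released, 0.010 m bottomed. Springs are linear from about 1 N at the start of travel; 8 mm takes about 4 N on the softest pad, and 10 to 13 N on the other two
- tag_middle_top (a point): centre of the top edge of the tag of mount_middle while it is up (fixed point, 46 mm above the bench, 62 mm from the pad's centre). The tag is an upright aluminium blade, 28 mm wide across the block, 8 mm thick, standing 16 mm out of a slot in the deck
- tag_middle (a joint): how far the tag of mount_middle is pushed down: 0 up, 0.014 m home (2 mm of it still shows). It moves at about 3 N, stays where it is left and cannot be got up again. Only the softest mount's tag can go home; on the others a collar stops it half-way (7 mm), which already counts as spoiling that mount
- mount_right: the shock mount at the robot's right (smallest y): grey block on a black rubber foot, 128 x 94 mm, flat deck 30 mm above the bench, screwed down. Origin on the bench under the pad's centre; +x points along the block from the pad to the tag, z up. All three look alike
- pad_right_top (a point): centre of the top face of the released round steel pad of mount_right (fixed point, 50 mm above the bench). The pad is 48 mm across, stands on a coil spring, its top 20 mm above the deck, and sinks straight down up to 10 mm when pressed and springs back
- pad_right (a joint): how far the pad of mount_right is pressed down: 0 released, 0.010 m bottomed. Springs are linear from about 1 N at the start of travel; 8 mm takes about 4 N on the softest pad, and 10 to 13 N on the other two
- tag_right_top (a point): centre of the top edge of the tag of mount_right while it is up (fixed point, 46 mm above the bench, 62 mm from the pad's centre). The tag is an upright aluminium blade, 28 mm wide across the block, 8 mm thick, standing 16 mm out of a slot in the deck
- tag_right (a joint): how far the tag of mount_right is pushed down: 0 up, 0.014 m home (2 mm of it still shows). It moves at about 3 N, stays where it is left and cannot be got up again. Only the softest mount's tag can go home; on the others a collar stops it half-way (7 mm), which already counts as spoiling that mount
- dish_a: small open aluminium weighing dish, 52 mm across, 18 mm high, loose bystander; origin at the centre of its underside, roughly
- dish_b: second weighing dish like dish_a, loose bystander; origin at the centre of its underside, roughly
- jar: white lidded plastic jar, 70 mm across, 90 mm high, loose bystander; origin at the centre of its underside, roughly
- tumbler: dark blue capped tumbler on a steel foot, 84 mm across, 75 mm high, loose bystander; origin at the centre of its underside, roughly
- spatula: thin steel lab spatula 165 mm long, lying flat, loose bystander; origin at the centre of its underside, roughly
- pen: pen 144 mm long, lying flat, loose bystander; origin at the centre of its underside, roughly
- scoop: black three-sided scoop 70 x 50 x 22 mm, loose bystander; origin at the centre of its underside, roughly
Not all that is in view belongs to the job. Leave any yellow look-alike of the mount_left alone.

How it is judged:
On the way, in this order (a step that is already met when the one before it is completed fails the run):
1. the left mount's pad is pressed down at least 2 mm, no tag pushed yet (value of joint pad_left above 0.002 m and value of joint each of tag_left, tag_middle, tag_right below 0.002 m), for 0.05 s.
2. the middle mount's pad is pressed down at least 2 mm, no tag pushed yet (value of joint pad_middle above 0.002 m and value of joint each of tag_left, tag_middle, tag_right below 0.002 m), for 0.05 s.
3. the right mount's pad is pressed down at least 2 mm, no tag pushed yet (value of joint pad_right above 0.002 m and value of joint each of tag_left, tag_middle, tag_right below 0.002 m), for 0.05 s.
4. one tag is pushed all the way down (((value of joint tag_left above 0.012 m and value of joint each of tag_middle, tag_right below 0.002 m) or (value of joint tag_middle above 0.012 m and value of joint each of tag_left, tag_right below 0.002 m) or (value of joint tag_right above 0.012 m and value of joint each of tag_left, tag_middle below 0.002 m))), for 0.2 s.
At the end, for the whole second after the job is handed in: The softest mount's tag is down by more than 12 mm of its 14, the other two tags are up (pushed less than 2 mm), and all pads are released (within 1.5 mm). The stiffer mounts' tags cannot go that far (((value of joint tag_left above 0.012 m and value of joint each of tag_middle, tag_right below 0.002 m) or (value of joint tag_middle above 0.012 m and value of joint each of tag_left, tag_right below 0.002 m) or (value of joint tag_right above 0.012 m and value of joint each of tag_left, tag_middle below 0.002 m)) and value of joint each of pad_left, pad_middle, pad_right below 0.0015 m); the robot touches nothing.
It fails at once if a bystander is lifted, carried or shoved more than 30 mm (distance of any of dish_a, dish_b, jar, tumbler, spatula, pen, scoop from where it was at the start of the episode above 0.03 m).
It fails at once if a bystander is lifted off the bench (height (world z) of any of dish_a, dish_b, jar, tumbler, spatula, pen, scoop above 0.015 m).
It fails at once if the tags of two mounts are pushed down (value of joint each of tag_left, tag_middle above 0.004 m or value of joint each of tag_left, tag_right above 0.004 m or value of joint each of tag_middle, tag_right above 0.004 m).
It also fails if it takes over 61 s, if anything falls off the work surface, if the arm or the gripper's body presses on something with over 40 N, if the wrist force passes 120 N, or if a joint passes its speed limit or range.

### The arm

A 7-joint arm with a two-finger parallel gripper is mounted at the origin on the work surface. World frame = base frame: x ahead of the robot, y to its left, z up, the work surface at z = 0. Lengths are in m, angles in rad, forces in N, time in s.
With the tool pointing down it reaches from about 0.4 to 0.85 m from the base axis. Payload 4.5 kg.
Tool frame: the origin (TCP) lies on the centre line of the jaws, within the pads' length; the fingertips stand 8 mm ahead of it and the grasp point (between the pads) lies 11 mm behind it; z points along the fingers, x is the direction in which the jaws open and shut, and the axes are right-handed (so a half turn about z gives the same grasp; the last joint's range is limited). The gripper opens to 88 mm and grips with 3 to 60 N. Pads are 18 mm wide; open, the fingers measure 123 mm over their backs; the gripper's body (75 mm by 187 mm) begins 45 mm behind the grasp point.
Start: joints at [-1.153, 0.689, -0.195, 1.565, 0.157, 0.902, -0.215], TCP at [0.234, 0.58, 0.247] pointing down, gripper open.
Joint ranges: [-3.01, 3.01], [-0.46, 2.08], [-1.47, 1.51], [0.13, 2.56], [-1, 4.14], [0.04, 2.09], [-2.66, 2.66]. Speed limits (rad/s): [2.57, 2.57, 3.14, 3.14, 3.14, 3.14, 3.14].

### API

Orientations are given as a unit quaternion [x, y, z, w].
In Python, from plant import r gives the robot as it stands.
- The arm moves only by the shell command python3 -m pendant 'ROWS' [FORCE]. ROWS is JSON, a list of rows, each a list of 3 entries, a list of its own where there are three numbers: the turn, a rotation vector about the tool's x, y, z in rad, then the shift along the tool's x, y, z in m, then the opening, from 0 (shut) to 1 (fully open). In form: [[[wx, wy, wz], [tx, ty, tz], claw], ...]. A call has 1 to 10 rows; each row is the pose to reach, as a shift and turn from the pose commanded when the call began, along the tool's axes at that moment; what a row does not reach only later rows make up. A row lasts 1/10 s, in which the tool goes at most 50 mm and 8.59 degrees, less where a joint would pass 70% of its speed; a pose out of reach is approached as far as the arm can. A call with a gripper value outside its range is refused whole. The fingers move at their own pace and stop on an object; FORCE is the grip in N (left out, the last holds). Time passes only in rows, so rows that repeat a pose let the fingers close. It gives the time, the measured TCP pose, the force and the opening at its end, in the units of the state.
- r.get_state(): the state, without advancing time (a new reading comes with each control period).
- r.snapshot(name): name is "scene" or "top" or "wrist"; returns a dict with "image" (420x560x3 uint8, red, green, blue), "mtx" (3x3 intrinsics, pixels), "dist" ([k1, k2, p1, p2, k3] as OpenCV has them; the pictures are not rectified), "R" (3x3) and "t" (3): a world point X has camera coordinates R X + t; the wrist camera has in their place "T_tool_cam" (4x4, takes a point from camera to tool coordinates, whose origin is the TCP and whose axes are the tool frame's). Camera axes: x right, y down, z forward; pixel columns grow to the right and rows downward; lengths in m; the calibration is good to about 2 mm. A picture is of the moment at which its call begins: read the wrist's pose just before it. There is no depth.
- r.finish_job(): hands the job in, once; it reports no verdict.
The state is a dict: "clock": time; "q": joint angles; "qd": joint speeds; "joint_torque": joint torques, N m; "tool_pos": TCP position; "eef_rot": TCP orientation; "contact_force": force on the tool from outside, world axes, zero at the start; "moment": the same for the moment, N m; "opening": opening from 0.0 (shut) to 1.0 (fully open).
Only numpy, scipy, OpenCV 4.12 (cv2) and the standard library are available. Lean on these libraries where they do the work, as an engineer would, in place of code of your own. Each camera call takes 0.05 s, during which the arm holds its last target. There are 200 camera calls.

## Working session

There is one attempt and no reset: what is moved stays moved. The work goes in short steps, Python scripts to look and compute and a shell command to move; the robot and the scene stay as the last step left them, time stands still between calls to the robot, and variables do not carry over. Pictures are saved under pics/ and viewed, about 8 in all and at most 12, crops included, and the job is handed in when it is done.

```bash
mkdir -p pics
python3 - <<'E'
from plant import r
import cv2
s=r.get_state();print(s)
for n in ("scene","top"):
    c=r.snapshot(n);cv2.imwrite(f"pics/{n}0.png",c["image"][:,:,::-1])
    import pickle;pickle.dump(c,open(n+".pkl","wb"))
    print(n,c["mtx"].round(1).tolist() if hasattr(c["mtx"],'round') else c["mtx"],c["dist"],c["R"],c["t"])
E
```

```text
{'clock': 0.0, 'q': array([-1.15322014,  0.69000146, -0.19452087,  1.56634016,  0.15731679,
        0.9024745 , -0.21510285]), 'qd': array([-0.00186994,  0.00035978, -0.0009089 ,  0.00107722,  0.00223359,
       -0.00145025, -0.00166932]), 'joint_torque': array([ 7.34322111e-04, -5.27563906e+01, -1.26655217e+00, -1.53422123e+01,
       -5.27216261e-02,  7.01415076e-03,  1.82414415e-04]), 'tool_pos': array([0.2338305 , 0.57895121, 0.24590031]), 'eef_rot': array([ 8.28955279e-01,  5.59314141e-01, -7.18136709e-04,  5.66661551e-04]), 'contact_force': array([-0.23779676, -0.17584564, -0.08492149]), 'moment': array([-0.01086777, -0.03084942,  0.00300412]), 'opening': 0.9992912126789133}
scene [[387.9, 0.0, 275.1], [0.0, 387.9, 206.0], [0.0, 0.0, 1.0]] [0.03639372 0.         0.         0.         0.        ] [[-0.26757598  0.96353198 -0.00303663]
 [ 0.78682966  0.21668394 -0.5778816 ]
 [-0.55614942 -0.15701655 -0.81611496]] [ 0.12084373 -0.41618179  1.27324129]
top [[468.0, 0.0, 278.1], [0.0, 468.0, 210.0], [0.0, 0.0, 1.0]] [-0.03895027  0.          0.          0.          0.        ] [[-0.02974422 -0.99955516 -0.00218388]
 [-0.97654468  0.02952548 -0.21328086]
 [ 0.21325047 -0.00421121 -0.97698849]] [0.02289243 0.54560463 1.13470453]
```

View pics/top0.png

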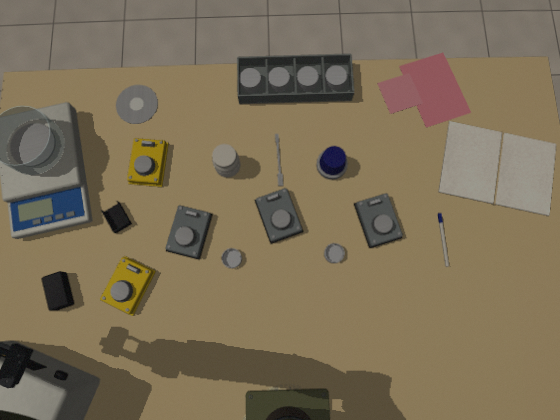

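View pics/scene0.png

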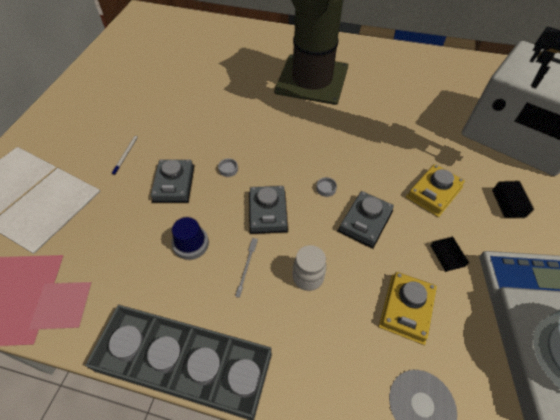

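Three grey mounts have their pads at top-picture pixels (184,237), (281,220) and (383,225), with the tags towards the upper edge. The two yellow ones are look-alikes. I'll enlarge both views to get exact pixels.

Run:
```python
import cv2,pickle,numpy as np
rows=[]
for n,P in (("top",[(188,230),(278,214),(379,218)]),("scene",[(367,218),(268,206),(172,180)])):
    im=pickle.load(open(n+".pkl","rb"))["image"][:,:,::-1]
    rows.append(np.hstack([cv2.resize(im[y-28:y+28,x-28:x+28],(264,264),interpolation=cv2.INTER_CUBIC) for x,y in P]))
m=np.vstack(rows)
cv2.imwrite("pics/crop1.png",m)
```

```text
(no output)
```

View pics/crop1.png

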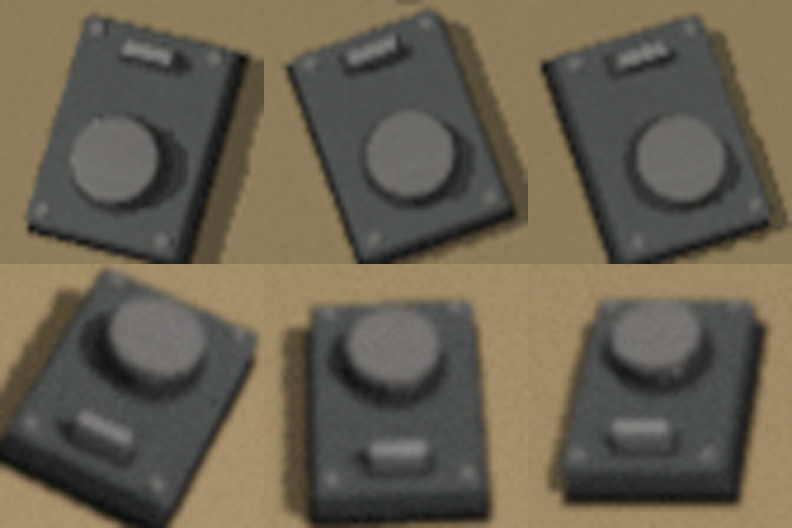

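The crops show all pads released and all tags up. The top-crop discs are at (114,158), (410,154) and (681,158), and the tags at (147,48), (371,48) and (642,51). Next I locate them in both views.

```bash
cat > h.py <<'E'
import cv2,pickle,numpy as np
from plant import r
from scipy.spatial.transform import Rotation as Ro
def ray(c,uv,z,R,t):
    p=cv2.undistortPoints(np.array([[uv]],float),np.array(c["mtx"]),np.array(c["dist"]))[0,0]
    d=R.T@np.array([*p,1]);o=-R.T@t
    return o+d*(z-o[2])/d[2]
def rel(target,yaw):
    "shift & turn in tool axes to put TCP at target, pointing down, tool x at world yaw (mod pi)"
    s=r.get_state();R0=Ro.from_quat(s["eef_rot"])
    sh=R0.inv().apply(np.array(target)-s["tool_pos"])
    best=min((( R0.inv()*Ro.from_euler('z',yaw+k*np.pi)*Ro.from_euler('x',np.pi)).as_rotvec() for k in (0,1)),key=np.linalg.norm)
    return best.round(4),sh.round(4)
E
python3 - <<'E'
from h import *
k=264/56
D={"top":([(188,230),(278,214),(379,218)],[(114,158),(146,154),(153,158)],[(147,46),(107,46),(114,49)]),
"scene":([(367,218),(268,206),(172,180)],[(157,76),(130,82),(127,75)],[(106,160),(134,181),(113,163)])}
for n in D:
    c=pickle.load(open(n+".pkl","rb"));P,A,T=D[n]
    for i in range(3):
        f=lambda q,z:ray(c,((q[0]+.5)/k-.5+P[i][0]-28,(q[1]+.5)/k-.5+P[i][1]-28),z,c["R"],c["t"])
        a=f(A[i],.05);b=f(T[i],.046);d=(b-a)[:2]
        print(n,"LMR"[i],a.round(4),b.round(4),np.linalg.norm(d).round(4),np.degrees(np.arctan2(d[1],d[0])).round(1))
s=r.get_state();print(Ro.from_quat(s["eef_rot"]).as_matrix().round(3))
E
```

```text
top L [0.4899 0.2485 0.05  ] [0.5521 0.232  0.046 ] 0.0644 -14.9
top M [0.5262 0.0009 0.05  ] [0.5882 0.0205 0.046 ] 0.0651 17.5
top R [ 0.5056 -0.2608  0.05  ] [ 0.5679 -0.2449  0.046 ] 0.0643 14.3
scene L [0.4961 0.2495 0.05  ] [0.5499 0.2325 0.046 ] 0.0564 -17.5
scene M [0.5313 0.0023 0.05  ] [0.5868 0.0204 0.046 ] 0.0584 18.1
scene R [ 0.5127 -0.2585  0.05  ] [ 0.5675 -0.2427  0.046 ] 0.0571 16.2
[[ 0.374  0.927 -0.   ]
 [ 0.927 -0.374 -0.002]
 [-0.002  0.    -1.   ]]
```

```bash
python3 -m pendant '[[[0,0,0],[-0.209,0.3635,0.126],0],[[0,0,0],[-0.209,0.3635,0.126],0],[[0,0,0],[-0.209,0.3635,0.126],0],[[0,0,0],[-0.209,0.3635,0.126],0],[[0,0,0],[-0.209,0.3635,0.126],0],[[0,0,0],[-0.209,0.3635,0.126],0],[[0,0,0],[-0.209,0.3635,0.126],0],[[0,0,0],[-0.209,0.3635,0.126],0],[[0,0,0],[-0.209,0.3635,0.126],0],[[0,0,0],[-0.209,0.3635,0.126],0]]' 30
python3 -m pendant '[[[0,0,0],[0,0,0],0],[[0,0,0],[0,0,0],0],[[0,0,0],[0,0,0],0],[[0,0,0],[0,0,0],0]]'
python3 - <<'E'
from h import *
print(*rel([.493,.249,.07],np.radians(74)))
s=r.get_state()
c=r.snapshot("wrist");cv2.imwrite("pics/w1.png",c["image"][:,:,::-1])
pickle.dump((s,c),open("w1.pkl","wb"));print(c["T_tool_cam"].round(3))
E
```

```text
clock: 1.1
tool_pos: [0.4959, 0.242, 0.1188]
eef_rot: [0.832, 0.555, -0.002, 0.002]
contact_force: [-0.3, 0.4, 0.3]
opening: 0.118
clock: 1.5
tool_pos: [0.4921, 0.2511, 0.1211]
eef_rot: [0.828, 0.56, 0.0, -0.0]
contact_force: [-0.0, -0.2, 0.1]
opening: 0.007
[-0.0002 -0.0008 -0.1021] [-0.0016  0.0016  0.0511]
[[ 1.    -0.    -0.    -0.001]
 [ 0.001  0.953  0.304 -0.079]
 [ 0.    -0.304  0.953 -0.138]
 [ 0.     0.     0.     1.   ]]
```

View pics/w1.png

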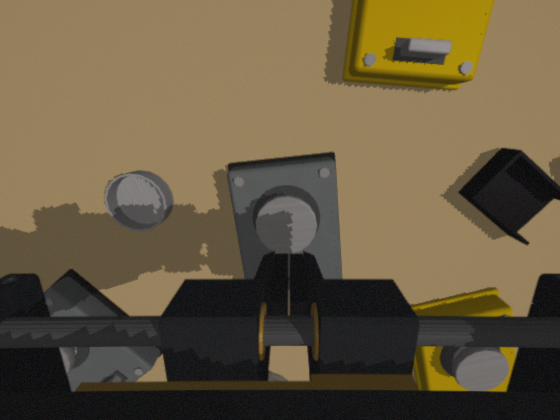

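The wrist view shows the gripper shut, with the left pad disc at (287,222) just ahead of the fingertips. I'll check that position from this view.

```bash
python3 - <<'E'
from h import *
s,c=pickle.load(open("w1.pkl","rb"));T=np.array(c["T_tool_cam"])
M=np.eye(4);M[:3,:3]=Ro.from_quat(s["eef_rot"]).as_matrix();M[:3,3]=s["tool_pos"];W=np.linalg.inv(M@T)
print(ray(c,(287,222),.05,W[:3,:3],W[:3,3]))
E
python3 -m pendant '[[[0,0,-0.1],[-0.002,0.002,0.03],0],[[0,0,-0.1],[-0.002,0.002,0.05],0],[[0,0,-0.1],[-0.002,0.002,0.06],0],[[0,0,-0.1],[-0.002,0.002,0.06],0],[[0,0,-0.1],[-0.002,0.002,0.06],0],[[0,0,-0.1],[-0.002,0.002,0.06],0]]'
```

```text
[0.48639    0.25104518 0.05      ]
clock: 2.15
tool_pos: [0.4944, 0.2476, 0.0617]
eef_rot: [0.8, 0.6, 0.001, 0.0]
contact_force: [0.2, 0.3, -0.0]
opening: 0.003
```

```bash
P='python3 -m pendant'
python3 -m pendant '[[[0,0,0],[0,-0.003,0.004],0],[[0,0,0],[0,-0.003,0.007],0],[[0,0,0],[0,-0.003,0.007],0],[[0,0,0],[0,-0.003,0.007],0]]'
python3 -m pendant '[[[0,0,0],[0,0,0.002],0],[[0,0,0],[0,0,0.003],0],[[0,0,0],[0,0,0.003],0],[[0,0,0],[0,0,0.003],0]]'
```

```text
clock: 2.55
tool_pos: [0.4916, 0.2484, 0.0544]
eef_rot: [0.8, 0.6, 0.001, 0.0]
contact_force: [-0.2, -0.2, 6.1]
opening: -0.001
clock: 2.95
tool_pos: [0.4916, 0.2484, 0.0518]
eef_rot: [0.8, 0.6, 0.001, 0.0]
contact_force: [-0.4, -0.3, 9.9]
opening: 0.002
```

Left: 6.1 N at 3.5 mm and 9.9 N at 6 mm, so it is stiff. On to the middle mount.

```bash
python3 -m pendant '[[[0,0,0],[0,0,-0.04],0],[[0,0,0],[0,0,-0.07],0],[[0,0,-0.6],[-0.2265,0.103,-0.07],0],[[0,0,-0.6],[-0.2265,0.103,-0.07],0],[[0,0,-0.6],[-0.2265,0.103,-0.07],0],[[0,0,-0.6],[-0.2265,0.103,-0.07],0],[[0,0,-0.6],[-0.2265,0.103,-0.07],0],[[0,0,-0.6],[-0.2265,0.103,-0.07],0],[[0,0,-0.6],[-0.2265,0.103,-0.07],0],[[0,0,-0.6],[-0.2265,0.103,-0.07],0]]'
python3 -m pendant '[[[0,0,0],[0,0,0.03],0],[[0,0,0],[0,0,0.05],0],[[0,0,0],[0,0,0.06],0],[[0,0,0],[0,0,0.06],0],[[0,0,0],[0,0,0.06],0],[[0,0,0],[0,0,0.06],0]]'
```

```text
clock: 3.95
tool_pos: [0.5264, 0.0035, 0.1208]
eef_rot: [0.586, 0.81, 0.001, -0.0]
contact_force: [-0.3, 1.4, 0.0]
opening: 0.006
clock: 4.55
tool_pos: [0.5271, 0.0022, 0.0616]
eef_rot: [0.587, 0.81, 0.001, 0.001]
contact_force: [0.6, -0.5, 0.4]
opening: 0.007
```

```bash
python3 -m pendant '[[[0,0,0],[0,0,0.004],0],[[0,0,0],[0,0,0.007],0],[[0,0,0],[0,0,0.007],0],[[0,0,0],[0,0,0.007],0]]'
python3 -m pendant '[[[0,0,0],[0,0,0.002],0],[[0,0,0],[0,0,0.003],0],[[0,0,0],[0,0,0.003],0],[[0,0,0],[0,0,0.003],0]]'
```

```text
clock: 4.95
tool_pos: [0.5273, 0.0018, 0.054]
eef_rot: [0.587, 0.81, 0.001, 0.0]
contact_force: [1.1, 0.6, 2.4]
opening: 0.007
clock: 5.35
tool_pos: [0.5273, 0.0018, 0.0509]
eef_rot: [0.587, 0.81, 0.001, 0.0]
contact_force: [2.9, 0.9, 3.7]
opening: 0.005
```

Middle: 2.4 N at 4 mm and 3.7 N at 7 mm, so it is soft. On to the right mount.

```bash
python3 -m pendant '[[[0,0,0],[0,0,-0.04],0],[[0,0,0],[0,0,-0.07],0],[[0,0,0],[-0.243,-0.1,-0.07],0],[[0,0,0],[-0.243,-0.1,-0.07],0],[[0,0,0],[-0.243,-0.1,-0.07],0],[[0,0,0],[-0.243,-0.1,-0.07],0],[[0,0,0],[-0.243,-0.1,-0.07],0],[[0,0,0],[-0.243,-0.1,-0.07],0],[[0,0,0],[-0.243,-0.1,-0.07],0],[[0,0,0],[-0.243,-0.1,-0.07],0]]'
python3 -m pendant '[[[0,0,0],[0,0,0.03],0],[[0,0,0],[0,0,0.05],0],[[0,0,0],[0,0,0.06],0],[[0,0,0],[0,0,0.06],0],[[0,0,0],[0,0,0.06],0],[[0,0,0],[0,0,0.06],0]]'
python3 -m pendant '[[[0,0,0],[0,0,0.004],0],[[0,0,0],[0,0,0.007],0],[[0,0,0],[0,0,0.007],0],[[0,0,0],[0,0,0.007],0]]'
python3 -m pendant '[[[0,0,0],[0,0,0.002],0],[[0,0,0],[0,0,0.003],0],[[0,0,0],[0,0,0.003],0],[[0,0,0],[0,0,0.003],0]]'
```

```text
clock: 6.35
tool_pos: [0.5065, -0.2583, 0.1203]
eef_rot: [0.586, 0.81, 0.001, -0.001]
contact_force: [0.4, 0.1, -0.0]
opening: 0.004
clock: 6.95
tool_pos: [0.5078, -0.26, 0.0617]
eef_rot: [0.587, 0.81, 0.0, 0.001]
contact_force: [0.2, -0.5, -0.3]
opening: 0.001
clock: 7.35
tool_pos: [0.508, -0.2606, 0.0544]
eef_rot: [0.587, 0.81, 0.0, 0.001]
contact_force: [0.8, 0.3, 5.7]
opening: 0.004
clock: 7.75
tool_pos: [0.508, -0.2606, 0.0518]
eef_rot: [0.587, 0.81, 0.0, 0.001]
contact_force: [-0.1, 0.4, 8.5]
opening: 0.005
```

Right: 5.7 N at 3.5 mm and 8.5 N at 6 mm, also stiff. The middle mount is the soft one, so I move above its tag.

```bash
python3 -m pendant '[[[0,0,0],[0,0,-0.04],0],[[0,0,0],[0,0,-0.07],0],[[0,0,0],[0.243,0.162,-0.07],0],[[0,0,0],[0.243,0.162,-0.07],0],[[0,0,0],[0.243,0.162,-0.07],0],[[0,0,0],[0.243,0.162,-0.07],0],[[0,0,0],[0.243,0.162,-0.07],0],[[0,0,0],[0.243,0.162,-0.07],0],[[0,0,0],[0.243,0.162,-0.07],0],[[0,0,0],[0.243,0.162,-0.07],0]]'
python3 -m pendant '[[[0,0,0],[0,0,0.02],0],[[0,0,0],[0,0,0.05],0],[[0,0,0],[0,0,0.05],0],[[0,0,0],[0,0,0.05],0]]'
python3 - <<'E'
from h import *
print(*rel([.587,.0205,.06],np.radians(108)))
s=r.get_state();print(s["tool_pos"])
c=r.snapshot("wrist");d=r.snapshot("scene");t=r.snapshot("top")
g=lambda i,x,y,w:cv2.resize(i[y-w:y+w,x-w:x+w,::-1],(400,400),interpolation=cv2.INTER_CUBIC)
cv2.imwrite("pics/w2.png",np.hstack([g(d["image"],268,205,40),g(c["image"],290,210,140)]))
E
```

```text
clock: 8.75
tool_pos: [0.5851, 0.022, 0.1205]
eef_rot: [0.586, 0.81, -0.0, -0.0]
contact_force: [0.5, -0.6, 0.7]
opening: 0.006
clock: 9.15
tool_pos: [0.5848, 0.0191, 0.0706]
eef_rot: [0.588, 0.809, -0.001, -0.0]
contact_force: [0.1, -0.9, 0.6]
opening: 0.007
[-0.002   0.0006  0.0001] [0.0006 0.0025 0.0106]
[0.58480702 0.0191185  0.07059009]
```

View pics/w2.png

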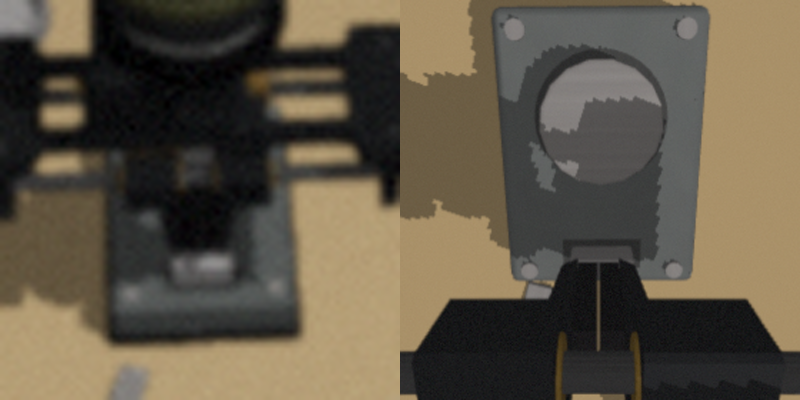

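The wrist crop shows the fingertips centred over the tag (slot at about (600,250)), and the pad at (600,120) is well clear. In the scene crop the tag is right under the fingertips. Pushing down.

```bash
python3 -m pendant '[[[0,0,0],[0,0.002,0.008],0],[[0,0,0],[0,0.002,0.014],0],[[0,0,0],[0,0.002,0.018],0],[[0,0,0],[0,0.002,0.021],0],[[0,0,0],[0,0.002,0.021],0]]'
python3 -m pendant '[[[0,0,0],[0,0,0.004],0],[[0,0,0],[0,0,0.007],0],[[0,0,0],[0,0,0.009],0],[[0,0,0],[0,0,0.009],0],[[0,0,0],[0,0,0.009],0]]'
```

```text
clock: 9.8
tool_pos: [0.5872, 0.0215, 0.0493]
eef_rot: [0.587, 0.81, -0.0, -0.0]
contact_force: [-0.6, 0.3, 0.4]
opening: 0.006
clock: 10.3
tool_pos: [0.5873, 0.0215, 0.0405]
eef_rot: [0.587, 0.81, 0.0, -0.0]
contact_force: [-0.5, 0.1, -0.3]
opening: 0.006
```

```bash
python3 -m pendant '[[[0,0,0],[0,0,0.001],0],[[0,0,0],[0,0,0.002],0],[[0,0,0],[0,0,0.002],0],[[0,0,0],[0,0,0.002],0]]'
```

```text
clock: 10.7
tool_pos: [0.5874, 0.0216, 0.0402]
eef_rot: [0.587, 0.81, -0.0, 0.0]
contact_force: [-3.3, -1.0, 14.2]
opening: 0.007
```

The tool stops hard at tip height 32 mm, which is the home height. I'll retract and look.

```bash
python3 -m pendant '[[[0,0,0],[0,0,-0.04],0],[[0,0,0],[0,0,-0.08],0],[[0,0,0],[0,-0.05,-0.13],0],[[0,0,0],[0,-0.1,-0.17],0],[[0,0,0],[0,-0.15,-0.17],0],[[0,0,0],[0,-0.15,-0.17],0],[[0,0,0],[0,-0.15,-0.17],0],[[0,0,0],[0,-0.15,-0.17],0]]'
python3 - <<'E'
from h import *
d=r.snapshot("scene")["image"];w=r.snapshot("wrist")["image"]
g=lambda x,y:cv2.resize(d[y-28:y+28,x-28:x+28,::-1],(264,264),interpolation=cv2.INTER_CUBIC)
a=np.hstack([g(367,218),g(268,206),g(172,180)])
b=cv2.resize(d[:,:,::-1],(400,300));e=cv2.resize(w[:,:,::-1],(392,300))
cv2.imwrite("pics/end.png",np.vstack([a,np.hstack([b,e])]))
E
```

```text
clock: 11.5
tool_pos: [0.4451, -0.0253, 0.209]
eef_rot: [0.587, 0.809, 0.0, 0.0]
contact_force: [0.3, 0.5, 0.7]
opening: 0.007
```

View pics/end.png

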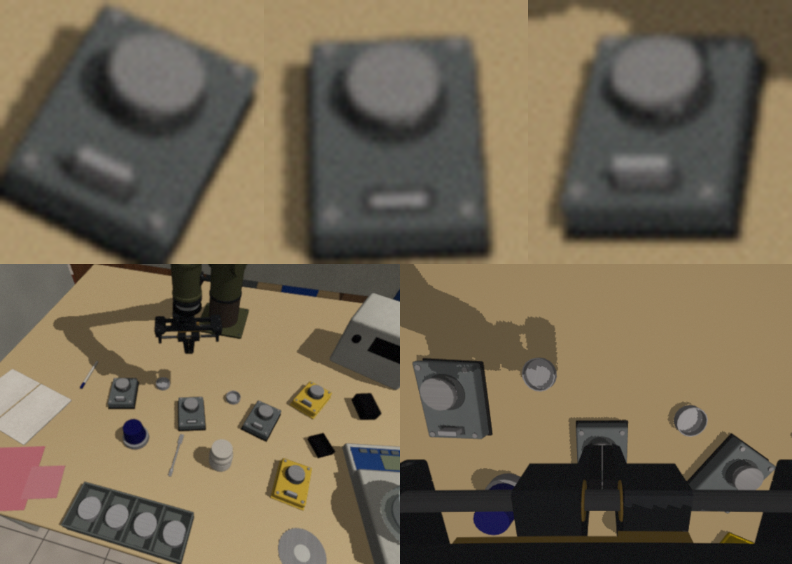

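The middle tag, at crop pixel (398,200), is down almost flush with the deck. The left and right tags at (105,165) and (640,165) stand up, all three pads are released, and the bystanders look unmoved.

```bash
python3 -c "
from plant import r
print(r.finish_job())"
```

```text
the job is handed in; nothing more can be done
None
```

The middle mount is the soft one. I pushed its tag all the way down and handed the job in; the clock read 11.5 s after the last move.

| Pad (in order pressed) | First reading | Second reading | Result |
|---|---|---|---|
| Left | 6.1 N at about 3.5 mm | 9.9 N at about 6 mm | stiff |
| Middle | 2.4 N at about 4 mm | 3.7 N at about 7 mm | soft |
| Right | 5.7 N at about 3.5 mm | 8.5 N at about 6 mm | stiff |

- **Tag:** The middle tag stopped hard at 14 N with the fingertips 32 mm above the bench, which is its home height.
- **Final picture:** The middle tag is nearly flush with the deck and the other two are up. All pads are released, the arm is clear, and the bystanders look unmoved.
- **Disagreements:**
  - The camera views differed by up to about 10 mm on where the pads sit, so I aimed between them.
  - While the tag was sliding, the force readings were close to zero instead of the stated 3 N. I therefore relied on the hard stop and the final picture.
  - The middle press also showed about 3 N of sideways force that I did not explain.

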